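# Test a return spring at its marked height

### The job

Take the taller of the two capped springs from the tray and seat it fully over the pin of the spring tester. Then press its cap down until the flange just rests on the tester's height yoke, hold it there steadily for two seconds with only a few newtons on the yoke (3 to 5 N, never more than 10 N) while the dial shows the load, then let the spring rise again and leave it standing on the plate, untouched. Do not disturb the shorter spring, the bottle or the beaker.

Things in the scene. Friction and masses are not known exactly. Their poses are not given: they have to be found in the camera images.
- spring_cap: Cap of the TALLER spring (100 mm tall in all, 0.22 kg). Origin: centre of its aluminium grip, a round stem 28 mm in diameter (grasp here), z up the spring. The stem's flat top is 18 mm above the origin and may be pressed; 14 mm below it the flange begins. Free, the origin is 82 mm above the foot's underside. Cap and foot stay together when lifted.
- spring_flange (a point): Centre of the flange's underside on the same cap, 18 mm below the cap's origin. The flange is round, 62 mm in diameter, 4 mm thick. Below it a bare steel coil, 36 mm wide, leads to the foot. The cap slides straight down towards the foot, at most 28 mm, without tipping: 1.8 N starts it, then 0.6 N more per mm.
- spring_foot (a point): Centre of the underside of the taller spring's foot, a dark steel ring 44 mm in diameter and 8 mm high with a through bore 19 mm wide; z up the spring.
- tester: Spring tester, fixed: grey base 150 mm in x, from -120 to +110 mm in y, 30 mm high; origin on the pin's axis at bench level, z up. Load plate and pin at the origin, dial lying flat at y = -78 mm (40 mm high), steel column 30 by 16 mm at y = +92 mm (115 mm high), height yoke reaching from the column over the plate.
- plate_centre (a point): Centre of the load plate's top face, unloaded, 45 mm above the bench, at the root of the pin; axes as the tester's. Plate 72 mm wide; steel pin 16 mm in diameter, 17 mm high, its top 5 mm tapering to 8 mm. Fully seated, the spring's foot lies flat on the plate and the flange's underside is 64 mm above it. The plate sinks 1 mm per 5 N.
- yoke_nominal (a point): Point on the pin's axis 46 mm above the plate: the yoke's MEAN height only. The real yoke was set by hand, its top is 41 to 51 mm above the plate, not measured. Two bars along y (y -20 to +80 mm), 8 wide, 6 thick, at x = -31 and +31 mm, 54 mm clear between: the foot passes down, the flange lands on them. The yoke gives 1 mm per 5 N; it may carry at most 10 N.
- needle (a joint): Dial needle of the tester (rad): load on the plate; 0 when empty, growing 0.1875 rad per newton (clockwise from above). It shows what passes through the spring (with the spring's weight, about 2.2 N), not what the yoke carries.
- short_foot (a point): Bystander: underside centre of the SHORTER spring in the same tray, same shape but 76 mm tall in all.
- bottle_mid (a point): Bystander: amber bottle, 68 mm wide, 150 mm high, point half-way up.
- beaker_mid (a point): Bystander: glass beaker, 70 mm wide, 90 mm high, point half-way up.
- tray: Grey open tray fixed to the bench, 130 (x) by 250 (y) by 18 mm, walls and floor 5 mm; origin at the centre of its underside. The two springs stand upright in it, near y = +60 and y = -60 mm, in either order.
There are look-alikes about, which are no part of the job. What is shaped like the part that bears spring_cap but blue or turquoise is not meant.

How it is judged:
By the outcome, as a careful person would: the job done as asked, in the order asked, and still so for the second after the job is handed in, with the robot touching nothing.
It also fails if it takes over 72 s, if anything falls off the work surface, if the arm or the gripper's body presses on something with over 40 N, if the wrist force passes 120 N, or if a joint passes its speed limit or range.

### The arm

A 6-joint arm with a two-finger parallel gripper is mounted at the origin on the work surface. World frame = base frame: x ahead of the robot, y to its left, z up, the work surface at z = 0. Lengths are in m, angles in rad, forces in N, time in s.
With the tool pointing down it reaches from about 0.35 to 0.875 m from the base axis. Payload 15.5 kg.
Tool frame: the origin (TCP) lies at the very end of the fingers, on their centre line; the grasp point (between the pads) lies 19 mm behind it; z points along the fingers, y is the line along which they close (so a half turn about z gives the same grasp; the last joint's range is limited). The gripper opens to 85 mm and grips with 20 to 120 N. Pads are 22 mm wide; open, the fingers measure 114 mm over their backs; the gripper's body (76 mm by 85 mm) begins 54 mm behind the grasp point. The pads swing forward as they close: fully open they stand 13 mm farther back than shut.
Start: joints at [-1.353, 0.494, 1.345, -0, 1.302, -0.096], TCP at [0.193, -0.594, 0.231] pointing down, gripper open.
Joint ranges: [-2.91, 2.91], [-0.82, 2.16], [0.22, 2.67], [-1.22, 4.37], [0.12, 2.79], [-3.08, 3.08]. Speed limits (rad/s): [1.89, 1.89, 2.57, 3.01, 3.01, 3.01].

### API

Orientations are given as a 3x3 rotation matrix whose columns are the frame's x, y, z axes.
In Python, from workcell import arm, eyes gives the robot as it stands.
- The arm moves only by the tool play_rows, never from a script. Its argument "series" is a list that holds one entry, the list of rows, each a list of 5 numbers: the opening in per cent of the stroke, from 0 (shut) to 100 (fully open), then the shift along the tool's x, y, z in m, then the turn about the tool's z in rad. A call has 1 to 20 rows; each row shifts and turns the commanded pose from where the row before left it, along the tool's axes as they then stand; what a row does not reach is not made up. A row lasts 1/10 s, in which the tool goes at most 50 mm and 8.59 degrees, less where a joint would pass 70% of its speed; a pose out of reach is approached as far as the arm can. A call is refused whole if a number of a shift passes 0.05 or a number of a turn 0.15, either way. A call with a gripper value outside its range is refused whole. The fingers move at their own pace and stop on an object; the grip force is fixed at half the most. Time passes only in rows, so rows that do not move let the fingers close. It gives the time, the measured TCP pose, the force, the opening and the grip force at its end, in the units of the state.
- arm.read_state(): the state, without advancing time (a new reading comes with each control period).
- eyes.grab_frame(name): name is "scene" or "top" or "wrist"; returns the picture (400x640x3 uint8, blue, green, red); there is no depth.
- eyes.get_calibration(name): a dict with "K" (3x3 intrinsics, pixels), "R" (3x3) and "t" (3): a world point X has camera coordinates R X + t. Camera axes: x right, y down, z forward; pixel columns grow to the right and rows downward; lengths in m; the calibration is good to about 2 mm. A picture is of the moment at which its call begins: read the wrist's pose just before it. get_calibration takes no time and is no camera call; for the wrist camera it gives the pose at the moment of the call.
- arm.close_job(): hands the job in; it is judged then, once.
The state is a dict: "time": time; "joints": joint angles; "joint_vel": joint speeds; "tau": joint torques, N m; "tool_pos": TCP position; "tcp_rot": TCP orientation; "contact_force": force on the tool from outside, world axes, zero at the start; "torque": the same for the moment, N m; "opening": opening from 0.0 (shut) to 1.0 (fully open); "gripper_force": force on a finger pad.
Only numpy, scipy, OpenCV 4.12 (cv2) and the standard library are available. Lean on these libraries where they do the work, as an engineer would, in place of code of your own. Each camera call takes 0.05 s, during which the arm holds its last target. There are 200 camera calls.

## Working session

There is one attempt and no reset: what is moved stays moved. The work goes in short steps, Python scripts to look and compute and a tool call to move; the robot and the scene stay as the last step left them, time stands still between calls to the robot, and variables do not carry over. Pictures are saved under pics/ and viewed, at most 10 in all, crops included, and the job is handed in when it is done.

Besides the shell and the picture viewer there is one more tool, called after "Emit:" as name([rows], argument=value, ...), one row to a line, values as JSON. play_rows: Moves the arm, as the interface text tells. Its arguments: {"type":"object","properties":{"series":{"type":"array","items":{"type":"array","items":{"type":"array","items":{"type":"number"}}}}},"required":["series"]}

```bash
mkdir -p pics; ls; python3 - <<'E'
from workcell import arm, eyes
import cv2, numpy as np
s=arm.read_state(); print(s)
for n in("scene","top"):
    c=eyes.get_calibration(n); print(n,c)
    cv2.imwrite(f"pics/{n}0.png",eyes.grab_frame(n))
E
```

```text
pics
{'time': 0.0, 'joints': array([-1.35249967e+00,  4.94184678e-01,  1.34619248e+00, -1.33271555e-05,
        1.30251249e+00, -9.54976142e-02]), 'joint_vel': array([-0.00145317,  0.00020847, -0.00091216,  0.00083494, -0.00083233,
       -0.00026199]), 'tau': array([-4.50061532e-03, -8.82173610e+01, -3.83871388e+01, -5.02754356e-04,
        1.00904860e-02, -2.92349159e-05]), 'tool_pos': array([ 0.19283237, -0.59409017,  0.23067855]), 'tcp_rot': array([[ 9.51168165e-01,  3.08673024e-01, -2.93432326e-04],
       [ 3.08673143e-01, -9.51167333e-01,  1.26343388e-03],
       [ 1.10884714e-04, -1.29231277e-03, -9.99999159e-01]]), 'contact_force': array([ 0.05475548,  1.31562325, -0.33134477]), 'torque': array([ 0.01203912,  0.02935956, -0.0245238 ]), 'gripper_force': 0.0, 'opening': 0.9972032471106315}
scene {'K': array([[443.84134265,   0.        , 308.7686273 ],
       [  0.        , 443.84134265, 190.08004186],
       [  0.        ,   0.        ,   1.        ]]), 'R': array([[-0.15794816,  0.9874261 ,  0.00648704],
       [ 0.61139679,  0.10295324, -0.78459836],
       [-0.77540076, -0.11995972, -0.61997042]]), 't': array([ 0.03249899, -0.31127764,  1.43141969])}
top {'K': array([[457.23256535,   0.        , 315.93098235],
       [  0.        , 457.23256535, 196.96447688],
       [  0.        ,   0.        ,   1.        ]]), 'R': array([[ 0.01818835, -0.99959272, -0.02199056],
       [-0.98981993, -0.01489664, -0.14154362],
       [ 0.14115838,  0.02434114, -0.98968774]]), 't': array([0.0537446 , 0.58231882, 1.1488011 ])}
```

View pics/scene0.png

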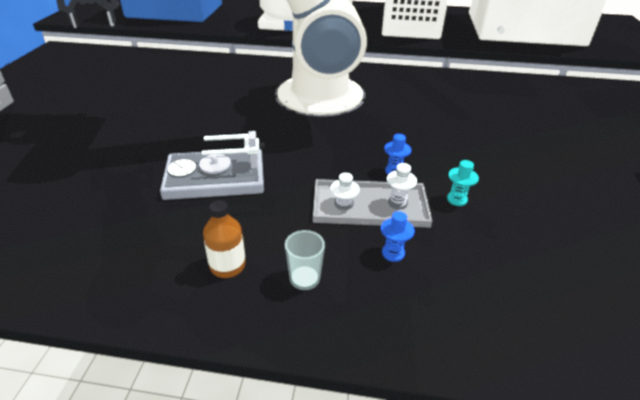

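View pics/top0.png

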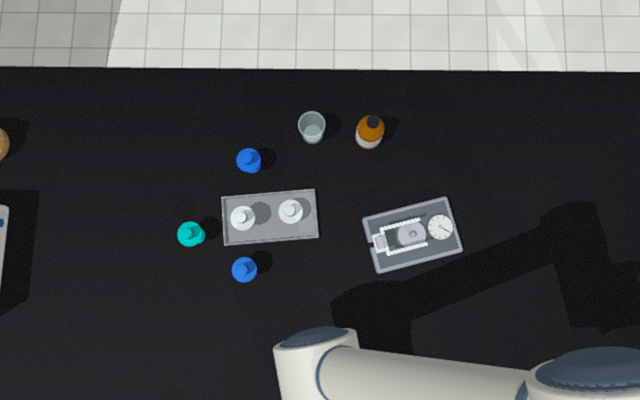

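The scene view shows the taller white spring at about (402,180) and the shorter at (345,190). In the top view they are at (243,217) and (290,210). The tester is near (410,235), with its dial at (440,228) and its column at (380,243). The blue and turquoise ones are look-alikes.

```bash
cat > h.py <<'E'
from workcell import arm, eyes
import cv2, numpy as np
def ray(c,uv):
    d=c["R"].T@np.linalg.solve(c["K"],[uv[0],uv[1],1.]); return -c["R"].T@c["t"], d
def onz(c,uv,z):
    o,d=ray(c,uv); return o+d*(z-o[2])/d[2]
def proj(c,X):
    p=c["K"]@(c["R"]@np.asarray(X)+c["t"]); return p[:2]/p[2]
E
python3 - <<'E'
from h import *
t=eyes.get_calibration("top"); s=eyes.get_calibration("scene"); w=eyes.get_calibration("wrist")
np.set_printoptions(precision=4,suppress=True)
for n,uv,z in [("tall",(240,215),.105),("short",(289,209),.081),("plate",(412,234),.045),("dial",(440,228),.04),("col",(380,243),.115),
  ("blueN",(244,269),.1),("turq",(191,234),.1),("blueF",(248,160),.1),("beaker",(312,125),.045),("bottle",(371,125),.14)]:
    print(n,onz(t,uv,z))
for n,uv,z in [("tall",(403,169),.105),("plate",(215,165),.045)]: print(n,onz(s,uv,z))
c=-w["R"].T@w["t"]; st=arm.read_state()
print("wrist cam in tool",st["tcp_rot"].T@(c-st["tool_pos"]), st["tcp_rot"].T@w["R"].T, w["K"])
# tester outline from top view
im=cv2.imread("pics/top0.png"); cv2.imwrite("pics/c.png",cv2.resize(im[185:285,200:480],None,fx=2.8,fy=2.8,interpolation=2))
E
```

```text
tall [0.5247 0.2479 0.105 ]
short [0.5442 0.1296 0.081 ]
plate [ 0.489 -0.184  0.045]
dial [ 0.5059 -0.2567  0.04  ]
col [ 0.4616 -0.0943  0.115 ]
blueN [0.3936 0.2336 0.1   ]
turq [0.4763 0.368  0.1   ]
blueF [0.6644 0.2345 0.1   ]
beaker [0.774  0.0773 0.045 ]
bottle [ 0.7465 -0.0699  0.14  ]
tall [0.5299 0.2501 0.105 ]
plate [ 0.5005 -0.1749  0.045 ]
wrist cam in tool [ 0.0676 -0.0006 -0.1426] [[ 0.0009 -0.9639 -0.2664]
 [ 1.      0.0007  0.0005]
 [-0.0003 -0.2664  0.9639]] [[283.6262   0.     321.997 ]
 [  0.     283.6262 197.8189]
 [  0.       0.       1.    ]]
```

View pics/c.png

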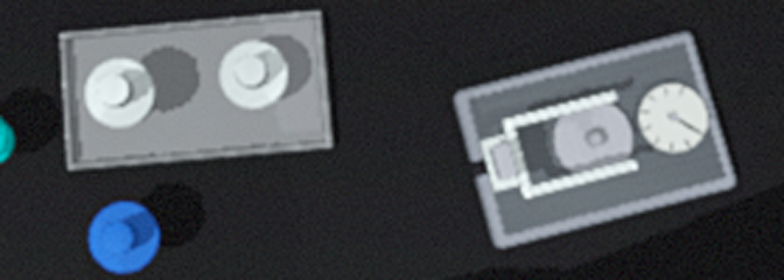

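The crop shows the pin at about (597,133), which is top-view pixel (413,232), with the tester yawed by about 15°. I'll turn the tool so it closes along the tester's x axis and stop over the pin for a close look.

Emit:
play_rows([
  [[100,0,0,0,-0.138],[100,0,0,0,-0.138],[100,0,0,0,-0.138],[100,0,0,0,-0.138],[100,0,0,0,-0.138],[100,0,0,0,-0.138],[100,0,0,0,-0.138],[100,0,0,0,-0.138],[100,0,0,0,-0.138],[100,0,0,0,-0.138],[100,0,0,0,-0.138]],
])

```text
time: 1.2
tool_pos: [0.1929, -0.5943, 0.2309]
tcp_rot: [[-0.264, 0.965, -0.0], [0.965, 0.264, 0.001], [0.001, 0.0, -1.0]]
contact_force: [-0.2, 0.2, 0.7]
opening: 1.001
gripper_force: 0.0
```

Emit:
play_rows([
  [[100,0.0226,0.0282,0,0],[100,0.0226,0.0282,0,0],[100,0.0226,0.0282,0,0],[100,0.0226,0.0282,0,0],[100,0.0226,0.0282,0,0],[100,0.0226,0.0282,0,0],[100,0.0226,0.0282,0,0],[100,0.0226,0.0282,0,0],[100,0.0226,0.0282,0,0],[100,0.0226,0.0282,0,0],[100,0.0226,0.0282,0,0],[100,0.0226,0.0282,0,0],[100,0.0226,0.0282,0,0],[100,0.0226,0.0282,0,0],[100,0,0,0.02,0],[100,0,0,0.02,0],[100,0,0,0.02,0],[100,0,0,0,0],[100,0,0,0,0]],
])

```text
time: 3.1
tool_pos: [0.4926, -0.1869, 0.1715]
tcp_rot: [[-0.258, 0.966, -0.001], [0.966, 0.258, 0.0], [0.001, -0.001, -1.0]]
contact_force: [-0.3, -0.6, 1.8]
opening: 0.999
gripper_force: 0.0
```

```bash
python3 - <<'E'
from h import *
import pickle
np.set_printoptions(precision=4,suppress=True)
st=arm.read_state(); w=eyes.get_calibration("wrist"); im=eyes.grab_frame("wrist")
cv2.imwrite("pics/w1.png",im); pickle.dump((st,w),open("w1.pkl","wb"))
print(st["time"],st["tool_pos"],st["tcp_rot"],st["contact_force"],proj(w,[.492,-.186,.062]))
E
```

```text
3.1 [ 0.4926 -0.1869  0.1715] [[-0.258   0.9661 -0.0007]
 [ 0.9661  0.258   0.0004]
 [ 0.0006 -0.0006 -1.    ]] [-0.312  -0.554   1.7767] [321.3824 194.9401]
```

View pics/w1.png

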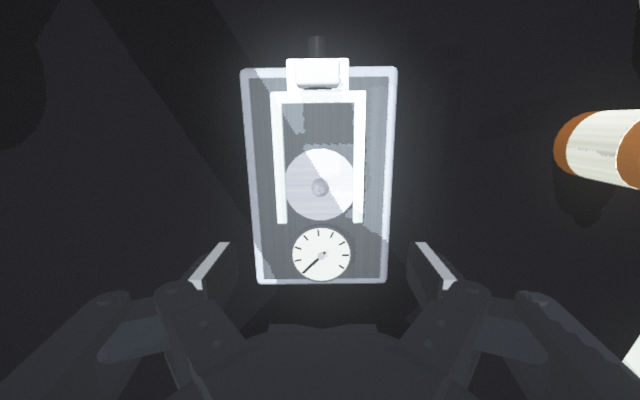

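The wrist view shows the tester square to the image. The plate is at about (320,185), the pin at about (320,187), the dial at (321,255), and the column at the top near (317,75). Next I'll refine the pin's position.

```bash
python3 - <<'E'
from h import *
import pickle
np.set_printoptions(precision=4,suppress=True)
st,w=pickle.load(open("w1.pkl","rb")); g=cv2.cvtColor(cv2.imread("pics/w1.png"),6)
c=g[172:204,304:337]; print(c[::2,::2])
m=(g>200).astype(np.uint8)
# dial disc
n,l,s,ce=cv2.connectedComponentsWithStats((g>190).astype(np.uint8))
for i in range(1,n):
    if s[i,4]>300: print(s[i],ce[i])
cv2.imwrite("pics/pin.png",cv2.resize(g[165:210,290:350],None,fx=10,fy=10,interpolation=cv2.INTER_NEAREST))
# bar edges
for r in (110,130,200,215): print(r,np.where(np.abs(np.diff(g[r,262:375].astype(int)))>40)[0]+262)
E
```

```text
[[212 212 213 212 211 213 213 234 252 252 252 252 252 252 252 251 251]
 [211 211 213 212 211 212 211 224 251 251 251 251 251 251 250 249 251]
 [214 215 214 213 213 215 214 214 242 250 251 252 249 250 248 248 248]
 [214 215 216 215 215 215 206 192 181 216 246 248 248 248 249 248 248]
 [208 211 209 209 211 193 179 179 177 174 203 241 246 245 246 246 246]
 [213 211 212 214 206 187 186 185 184 180 183 199 247 248 248 248 248]
 [208 208 209 210 196 197 197 194 187 185 180 187 236 246 247 246 246]
 [210 211 211 211 196 203 209 205 194 188 180 178 203 247 247 247 248]
 [215 214 214 214 190 202 214 197 199 195 184 174 181 249 248 248 248]
 [217 217 216 216 200 205 211 199 196 198 188 172 186 248 250 250 252]
 [214 214 213 213 206 199 209 208 191 193 178 169 208 235 252 252 252]
 [211 210 211 212 211 199 196 197 178 172 165 199 213 213 246 252 252]
 [211 213 214 212 213 212 205 191 187 192 205 212 212 214 225 246 252]
 [210 210 210 210 210 211 212 210 210 210 211 210 210 210 210 239 251]
 [210 210 210 211 210 213 209 210 211 212 212 212 213 210 213 213 249]
 [213 213 214 214 212 213 215 214 214 214 215 214 215 216 215 215 215]]
[  254    58   143   184 11670] [327.0028 141.1787]
[ 566  109   74   78 3573] [599.8844 144.0879]
[ 292  228   58   53 2271] [321.0167 253.7283]
[254 243  23  41 307] [261.1987 268.2476]
[623 336  17  41 378] [633.5899 357.7989]
110 [269 270 281 353 365]
130 [271 282 352 353 364]
200 [275 285 363]
215 [275 276 286 287 362]
```

View pics/pin.png

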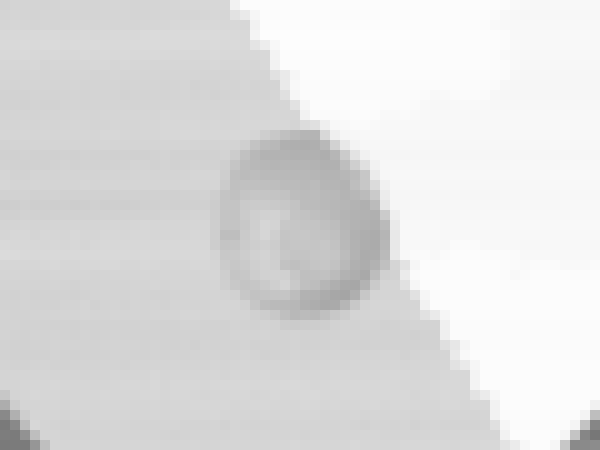

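The enlarged pin's silhouette covers columns 312.0–329.0 and rows 177.8–197.0. I'll solve for the pin centre from that box and get the yaw from the bars.

```bash
python3 - <<'E'
from h import *
import pickle
from scipy.optimize import fsolve
np.set_printoptions(precision=4,suppress=True)
st,w=pickle.load(open("w1.pkl","rb")); R=st["tcp_rot"]
a=np.linspace(0,2*np.pi,73)
def box(p):
    P=np.array([proj(w,[p[0]+r*np.cos(t),p[1]+r*np.sin(t),z]) for r,z in((.008,.045),(.008,.057)) for t in a])
    return P.min(0),P.max(0)
def f(p):
    lo,hi=box(p); return (lo+hi)/2-np.array([320.0,186.9])
p=fsolve(f,[.492,-.186]); lo,hi=box(p); print("pin",p,"box size",hi-lo)
d=np.array([*p,.06])-st["tool_pos"]; print("pin in tool",R.T@d)
# yaw from bars (left bar inner edge and right outer) on z=.091
for e in [((281.5,110),(286.5,215)),((270,110),(275.6,215)),((365.3,110),(362.3,215))]:
    A,B=[onz(w,q,.091) for q in e]; v=A-B; print("yaw deg",np.degrees(np.arctan2(v[1],v[0]))-90,R.T@(A-st["tool_pos"]))
q=onz(w,(321,254),.04); v=np.array(p)-q[:2]; print("dial",q,np.linalg.norm(v),np.degrees(np.arctan2(v[1],v[0]))-90)
E
```

```text
pin [ 0.4894 -0.1814] box size [17.1679 19.2536]
pin in tool [ 0.0061 -0.0016  0.1115]
yaw deg 15.6782671077398 [ 0.0747 -0.0303  0.0805]
yaw deg 15.402278442693941 [ 0.0747 -0.0389  0.0805]
yaw deg 15.618069093519338 [0.0748 0.0328 0.0805]
dial [ 0.5098 -0.2544  0.04  ] 0.07579393057420651 15.603502357678025
```

Emit:
play_rows([
  [[100,0,0,-0.022,0],[100,0,0,-0.022,0],[100,0.0344,0.0121,0,0],[100,0.0344,0.0121,0,0],[100,0.0344,0.0121,0,0],[100,0.0344,0.0121,0,0],[100,0.0344,0.0121,0,0],[100,0.0344,0.0121,0,0],[100,0.0344,0.0121,0,0],[100,0.0344,0.0121,0,0],[100,0.0344,0.0121,0,0],[100,0.0344,0.0121,0,0],[100,0.0344,0.0121,0,0],[100,0.0344,0.0121,0,0],[100,0,0,0,0],[100,0,0,0,0]],
])

```text
time: 4.75
tool_pos: [0.5266, 0.2499, 0.2162]
tcp_rot: [[-0.259, 0.966, 0.001], [0.966, 0.259, 0.0], [-0.0, 0.001, -1.0]]
contact_force: [0.3, -1.0, 0.7]
opening: 1.0
gripper_force: 0.0
```

```bash
python3 - <<'E'
from h import *
import pickle
np.set_printoptions(precision=4,suppress=True)
st=arm.read_state(); w=eyes.get_calibration("wrist"); im=eyes.grab_frame("wrist")
cv2.imwrite("pics/w2.png",im); pickle.dump((st,w),open("w2.pkl","wb"))
print(st["time"],st["tool_pos"],st["contact_force"])
u,v=proj(w,[.527,.249,.105]).astype(int); print(u,v)
a=im[max(v-50,0):v+50,u-75:u+75]; cv2.imwrite("pics/stem.png",cv2.resize(a,None,fx=5,fy=5,interpolation=cv2.INTER_NEAREST)); print(u-75,max(v-50,0))
E
```

```text
4.75 [0.5266 0.2499 0.2162] [ 0.3323 -1.0455  0.6778]
321 196
246 146
```

View pics/stem.png

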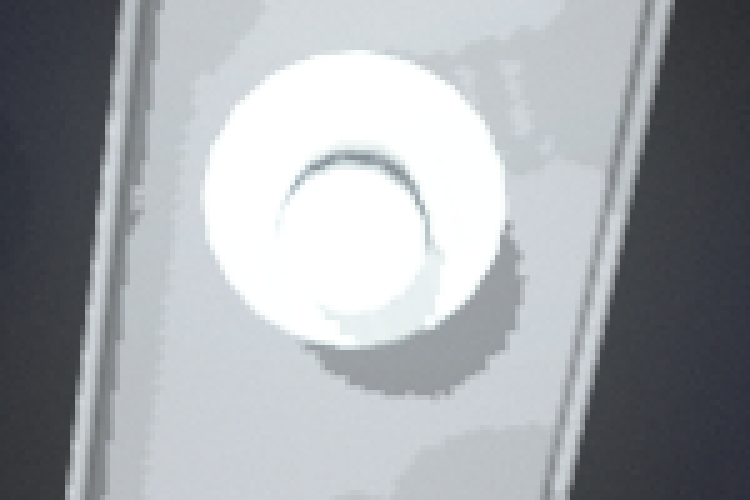

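The crop shows the tall spring's flange centred near pixel (316.5,185.2) and the stem top near (316.1,193.3).

```bash
python3 - <<'E'
from h import *
import pickle
from scipy.optimize import fsolve
np.set_printoptions(precision=4,suppress=True)
st,w=pickle.load(open("w2.pkl","rb")); R=st["tcp_rot"]
a=np.linspace(0,2*np.pi,73)
def box(p,rz):
    P=np.array([proj(w,[p[0]+r*np.cos(t),p[1]+r*np.sin(t),z]) for r,z in rz for t in a])
    return P.min(0),P.max(0)
for n,rz,uv in (("flange",((.031,.073),(.031,.069)),(316.5,185.2)),("stem",((.014,.105),),(316.1,193.3))):
    p=fsolve(lambda p:sum(box(p,rz))/2-np.array(uv),[.527,.249]); lo,hi=box(p,rz)
    print(n,p,"box",hi-lo,"tool",R.T@(np.array([*p,.105])-st["tool_pos"]))
E
```

```text
flange [0.5212 0.2498] box [59.9638 58.9785] tool [ 0.0013 -0.0054  0.1111]
stem [0.5213 0.2504] box [30.2816 29.3114] tool [ 0.0019 -0.0052  0.1111]
```

Emit:
play_rows([
  [[100,0.0016,-0.0053,0,0],[100,0,0,0.025,0],[100,0,0,0.025,0],[100,0,0,0.025,0],[100,0,0,0.025,0],[100,0,0,0.02,0],[100,0,0,0.012,0],[100,0,0,0.006,0],[100,0,0,0,0],[0,0,0,0,0],[0,0,0,0,0],[0,0,0,0,0],[0,0,0,0,0],[0,0,0,0,0],[0,0,0,0,0],[0,0,0,0,0],[0,0,0,0,0],[0,0,0,0,0],[0,0,0,0,0]],
])

```text
time: 6.7
tool_pos: [0.521, 0.2496, 0.0773]
tcp_rot: [[-0.258, 0.966, 0.0], [0.966, 0.258, 0.0], [0.0, 0.0, -1.0]]
contact_force: [0.5, -0.3, 1.7]
opening: 0.306
gripper_force: 58.9
```

Gripped. Now I'll lift and carry it to above the pin.

Emit:
play_rows([
  [[0,0,0,-0.02,0],[0,0,0,-0.035,0],[0,0,0,-0.04,0],[0,0,0,-0.035,0],[0,-0.0292,-0.01013,0,0],[0,-0.0292,-0.01013,0,0],[0,-0.0292,-0.01013,0,0],[0,-0.0292,-0.01013,0,0],[0,-0.0292,-0.01013,0,0],[0,-0.0292,-0.01013,0,0],[0,-0.0292,-0.01013,0,0],[0,-0.0292,-0.01013,0,0],[0,-0.0292,-0.01013,0,0],[0,-0.0292,-0.01013,0,0],[0,-0.0292,-0.01013,0,0],[0,-0.0292,-0.01013,0,0],[0,-0.0292,-0.01013,0,0],[0,-0.0292,-0.01013,0,0],[0,0,0,0,0],[0,0,0,0,0]],
])

```text
time: 8.7
tool_pos: [0.489, -0.1823, 0.207]
tcp_rot: [[-0.257, 0.967, -0.001], [0.967, 0.257, 0.001], [0.001, -0.001, -1.0]]
contact_force: [-0.7, 0.4, -1.2]
opening: 0.304
gripper_force: 60.2
```

```bash
python3 - <<'E'
from h import *
import pickle
np.set_printoptions(precision=4,suppress=True)
fs=[]
for i in range(6):
    st=arm.read_state(); w=eyes.get_calibration("wrist"); im=eyes.grab_frame("wrist"); fs.append(st["contact_force"])
sc=eyes.grab_frame("scene"); cv2.imwrite("pics/s2.png",sc)
cv2.imwrite("pics/w3.png",im); pickle.dump((st,w),open("w3.pkl","wb"))
print(st["time"],st["tool_pos"],np.array(fs),st["opening"])
E
```

```text
8.95 [ 0.4894 -0.1812  0.2073] [[-0.6887  0.4343 -1.1582]
 [ 0.7369 -0.0861 -2.3324]
 [ 0.5365 -0.1883 -2.901 ]
 [ 0.0121 -0.1276 -1.656 ]
 [ 0.3822  0.4508 -2.623 ]
 [-0.1141  0.0549 -1.9208]] 0.30759701498595055
```

View pics/w3.png

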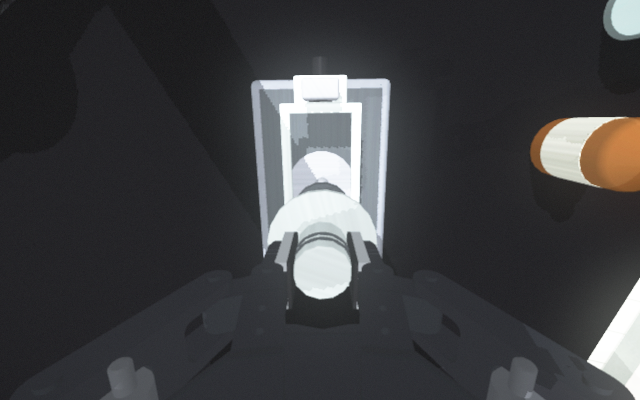

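The wrist view shows the cap held square. The stem top is at about (322,271), the flange covers columns 268–378, and the pin is just visible beyond it at about (321,181). Next I'll check the part's offset in the hand.

```bash
python3 - <<'E'
from h import *
import pickle
np.set_printoptions(precision=4,suppress=True)
st,w=pickle.load(open("w3.pkl","rb")); R=st["tcp_rot"]; T=st["tool_pos"]
g=cv2.cvtColor(cv2.imread("pics/w3.png"),6)
print("col322 rows", list(zip(range(176,200),g[176:200,322])))
print("row 235..", [ (r,np.where(g[r,255:395]>110)[0][[0,-1]]+255) for r in (215,220,225,230)])
for r in (285,290): print(r,list(zip(range(286,360,1),g[r,286:360]))[::2])
print("bottom col322",list(zip(range(290,304),g[290:304,322])))
a=np.linspace(0,2*np.pi,361)
def pts(r,zt,x=0,y=0): return np.array([proj(w,T+R@np.array([x+r*np.cos(t),y+r*np.sin(t),zt])) for t in a])
for nm,r,zt in (("flange top",.031,-.01+.014),("flange bot",.031,-.01+.018),("stemtop",.014,-.028)):
    P=pts(r,zt); print(nm,P.min(0),P.max(0))
    if r>.02: print([ (q,P[np.abs(P[:,1]-q)<1][:,0].min(),P[np.abs(P[:,1]-q)<1][:,0].max()) for q in (215,220,225,230)])
E
```

```text
col322 rows [(176, np.uint8(243)), (177, np.uint8(227)), (178, np.uint8(218)), (179, np.uint8(222)), (180, np.uint8(227)), (181, np.uint8(232)), (182, np.uint8(167)), (183, np.uint8(111)), (184, np.uint8(122)), (185, np.uint8(128)), (186, np.uint8(126)), (187, np.uint8(127)), (188, np.uint8(125)), (189, np.uint8(152)), (190, np.uint8(196)), (191, np.uint8(235)), (192, np.uint8(245)), (193, np.uint8(247)), (194, np.uint8(247)), (195, np.uint8(247)), (196, np.uint8(246)), (197, np.uint8(246)), (198, np.uint8(245)), (199, np.uint8(245))]
row 235.. [(215, array([260, 383])), (220, array([261, 383])), (225, array([261, 383])), (230, array([261, 383]))]
285 [(286, np.uint8(60)), (288, np.uint8(65)), (290, np.uint8(63)), (292, np.uint8(55)), (294, np.uint8(58)), (296, np.uint8(187)), (298, np.uint8(227)), (300, np.uint8(228)), (302, np.uint8(228)), (304, np.uint8(230)), (306, np.uint8(231)), (308, np.uint8(231)), (310, np.uint8(232)), (312, np.uint8(232)), (314, np.uint8(231)), (316, np.uint8(230)), (318, np.uint8(229)), (320, np.uint8(229)), (322, np.uint8(228)), (324, np.uint8(227)), (326
[... 1497 characters left out ...]
 [266.3116 191.3743] [376.7189 293.0354]
[(215, np.float64(274.45949860287294), np.float64(368.5975852562013)), (220, np.float64(271.63518170617107), np.float64(371.4167742394957)), (225, np.float64(269.395799819123), np.float64(373.65093527611134)), (230, np.float64(267.7586186352528), np.float64(375.2828842870304))]
flange bot [267.6285 189.583 ] [375.4231 289.133 ]
[(215, np.float64(274.16268502160386), np.float64(368.9128779688035)), (220, np.float64(271.6836342998894), np.float64(371.3867833719021)), (225, np.float64(269.78404357402997), np.float64(373.28117022648763)), (230, np.float64(268.47716282795363), np.float64(374.58286578438396))]
stemtop [290.5332 246.6005] [352.2897 301.6647]
```

Emit:
play_rows([
  [[0,0,0,0.02,0],[0,0,0,0.02,0],[0,0,0,0.017,0],[0,0,0,0.01,0],[0,0,0,0.004,0],[0,0,0,0.003,0],[0,0,0,0.003,0],[0,0,0,0.003,0],[0,0,0,0,0],[0,0,0,0,0]],
])

```text
time: 10.05
tool_pos: [0.4895, -0.182, 0.1274]
tcp_rot: [[-0.258, 0.966, 0.0], [0.966, 0.258, -0.0], [-0.0, 0.0, -1.0]]
contact_force: [-0.5, 0.2, -2.2]
opening: 0.308
gripper_force: 60.2
```

Emit:
play_rows([
  [[0,0,0,0.003,0],[0,0,0,0.003,0],[0,0,0,0.003,0],[0,0,0,0.001,0],[0,0,0,0,0],[0,0,0,0,0]],
])

```text
time: 10.65
tool_pos: [0.4894, -0.182, 0.1173]
tcp_rot: [[-0.258, 0.966, -0.0], [0.966, 0.258, 0.0], [0.0, -0.0, -1.0]]
contact_force: [-0.3, 0.7, 1.0]
opening: 0.307
gripper_force: 60.3
```

```bash
cat > f.py <<'E'
from h import *
import sys
np.set_printoptions(precision=3,suppress=True)
n=int(sys.argv[1]); F=[];Z=[]
for i in range(n):
    s=arm.read_state(); F.append(s["contact_force"]); Z.append(s["tool_pos"]); im=eyes.grab_frame("wrist")
F=np.array(F);Z=np.array(Z)
print(s["time"],"F",F.mean(0),"sd",F.std(0),"pos*1e3",Z.mean(0)*1e3,Z.std(0)*1e3)
E
python3 f.py 10
```

```text
11.1 F [-0.615  0.275  0.918] sd [0.478 0.455 0.298] pos*1e3 [ 489.411 -182.008  117.358] [0.009 0.013 0.03 ]
```

The spring is seated, with the foot on the plate. I'll press down towards the highest possible yoke height.

Emit:
play_rows([
  [[0,0,0,0.002,0],[0,0,0,0.002,0],[0,0,0,0.002,0],[0,0,0,0.0015,0],[0,0,0,0,0],[0,0,0,0,0]],
])

```text
time: 11.75
tool_pos: [0.4894, -0.182, 0.1098]
tcp_rot: [[-0.258, 0.966, 0.0], [0.966, 0.258, -0.0], [-0.0, 0.0, -1.0]]
contact_force: [-1.8, -0.3, 5.5]
opening: 0.304
gripper_force: 60.6
```

```bash
python3 f.py 8
```

```text
12.1 F [-1.226  0.164  4.964] sd [0.407 0.385 0.446] pos*1e3 [ 489.448 -182.021  109.824] [0.007 0.011 0.018]
```

Emit:
play_rows([
  [[0,0,0,0.0015,0],[0,0,0,0.0015,0],[0,0,0,0.0005,0],[0,0,0,0,0],[0,0,0,0,0]],
])

```text
time: 12.65
tool_pos: [0.4895, -0.182, 0.1064]
tcp_rot: [[-0.258, 0.966, 0.0], [0.966, 0.258, -0.0], [-0.0, 0.0, -1.0]]
contact_force: [-1.1, 0.9, 6.7]
opening: 0.309
gripper_force: 60.7
```

```bash
python3 f.py 8
```

```text
13.0 F [-1.57   0.718  6.792] sd [0.467 0.383 0.284] pos*1e3 [ 489.468 -182.039  106.418] [0.013 0.014 0.018]
```

Before contact the force rises 0.54 N/mm, as expected for plate plus spring. Now I'll take small steps and watch for the yoke's slope of about 5.5 N/mm.

Emit:
play_rows([
  [[0,0,0,0.0006,0],[0,0,0,0,0],[0,0,0,0,0]],
])

```text
time: 13.35
tool_pos: [0.4895, -0.1821, 0.1058]
tcp_rot: [[-0.258, 0.966, 0.0], [0.966, 0.258, -0.0], [-0.0, 0.0, -1.0]]
contact_force: [-2.1, 0.5, 7.6]
opening: 0.309
gripper_force: 60.8
```

```bash
python3 f.py 3
```

```text
13.45 F [-1.7    0.45   7.502] sd [0.304 0.229 0.246] pos*1e3 [ 489.446 -182.052  105.824] [0.018 0.002 0.009]
```

Emit:
play_rows([
  [[0,0,0,0.0006,0],[0,0,0,0,0],[0,0,0,0,0]],
])

```text
time: 13.8
tool_pos: [0.4895, -0.1821, 0.1052]
tcp_rot: [[-0.258, 0.966, 0.0], [0.966, 0.258, -0.0], [-0.0, 0.0, -1.0]]
contact_force: [-1.4, 0.8, 7.8]
opening: 0.309
gripper_force: 60.8
```

```bash
python3 f.py 3
```

```text
13.9 F [-1.71   0.411  7.448] sd [0.232 0.584 0.291] pos*1e3 [ 489.482 -182.048  105.25 ] [0.021 0.01  0.014]
```

Emit:
play_rows([
  [[0,0,0,0.0005,0],[0,0,0,0,0],[0,0,0,0,0]],
])

```text
time: 14.25
tool_pos: [0.4895, -0.182, 0.1048]
tcp_rot: [[-0.258, 0.966, 0.0], [0.966, 0.258, -0.0], [-0.0, 0.0, -1.0]]
contact_force: [-2.0, 0.7, 8.6]
opening: 0.31
gripper_force: 61.0
```

Emit:
play_rows([
  [[0,0,0,0.0005,0],[0,0,0,0,0],[0,0,0,0,0]],
])

```text
time: 14.55
tool_pos: [0.4895, -0.1821, 0.1044]
tcp_rot: [[-0.258, 0.966, 0.0], [0.966, 0.258, -0.0], [-0.0, 0.0, -1.0]]
contact_force: [-2.9, 1.5, 11.1]
opening: 0.305
gripper_force: 61.2
```

```bash
python3 f.py 3
```

```text
14.65 F [-2.729  1.216 11.109] sd [0.097 0.206 0.415] pos*1e3 [ 489.501 -182.066  104.385] [0.006 0.011 0.009]
```

Contact: about 3.2 N on the yoke. I'll add 0.15 mm to reach about 4 N.

Emit:
play_rows([
  [[0,0,0,0.00015,0],[0,0,0,0,0],[0,0,0,0,0]],
])

```text
time: 15.0
tool_pos: [0.4895, -0.1821, 0.1043]
tcp_rot: [[-0.258, 0.966, 0.0], [0.966, 0.258, -0.0], [-0.0, 0.0, -1.0]]
contact_force: [-3.0, 0.4, 11.7]
opening: 0.309
gripper_force: 61.3
```

```bash
python3 f.py 12; python3 -c "
from h import *
cv2.imwrite('pics/hold.png',eyes.grab_frame('wrist'))"
```

```text
15.55 F [-2.723  0.975 11.064] sd [0.343 0.434 0.334] pos*1e3 [ 489.49  -182.054  104.268] [0.009 0.009 0.011]
```

Emit:
play_rows([
  [[0,0,0,0.00018,0],[0,0,0,0,0],[0,0,0,0,0]],
])

```text
time: 15.95
tool_pos: [0.4895, -0.182, 0.1041]
tcp_rot: [[-0.258, 0.966, 0.0], [0.966, 0.258, -0.0], [-0.0, 0.0, -1.0]]
contact_force: [-3.3, 0.7, 11.8]
opening: 0.306
gripper_force: 61.3
```

```bash
python3 f.py 12
```

```text
16.5 F [-2.99   0.853 11.842] sd [0.398 0.42  0.469] pos*1e3 [ 489.498 -182.058  104.121] [0.015 0.012 0.01 ]
```

About 3.8 N on the yoke. Holding for more than two seconds.

Emit:
play_rows([
  [[0,0,0,0,0],[0,0,0,0,0],[0,0,0,0,0],[0,0,0,0,0],[0,0,0,0,0],[0,0,0,0,0],[0,0,0,0,0],[0,0,0,0,0],[0,0,0,0,0],[0,0,0,0,0],[0,0,0,0,0],[0,0,0,0,0],[0,0,0,0,0],[0,0,0,0,0],[0,0,0,0,0],[0,0,0,0,0],[0,0,0,0,0],[0,0,0,0,0],[0,0,0,0,0],[0,0,0,0,0]],
])

```text
time: 18.55
tool_pos: [0.4895, -0.1821, 0.1041]
tcp_rot: [[-0.258, 0.966, 0.0], [0.966, 0.258, -0.0], [-0.0, 0.0, -1.0]]
contact_force: [-2.8, 0.7, 12.0]
opening: 0.309
gripper_force: 61.3
```

```bash
python3 f.py 16; python3 -c "
from h import *
im=eyes.grab_frame('wrist');cv2.imwrite('pics/hold2.png',im)"
```

```text
19.3 F [-2.876  0.7   12.004] sd [0.585 0.36  0.425] pos*1e3 [ 489.504 -182.06   104.128] [0.01  0.011 0.008]
```

View pics/hold2.png

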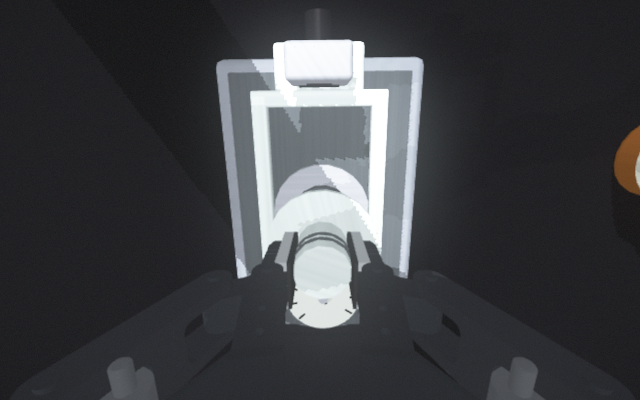

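The wrist view shows the flange resting over both yoke bars, with the dial below the stem at about (323,305). It held steady for over 3 s at about 3.9 N. Now I'll let the spring rise to its free height.

Emit:
play_rows([
  [[0,0,0,-0.0005,0],[0,0,0,-0.001,0],[0,0,0,-0.0015,0],[0,0,0,-0.0015,0],[0,0,0,-0.0015,0],[0,0,0,-0.0015,0],[0,0,0,-0.0015,0],[0,0,0,-0.0015,0],[0,0,0,-0.0015,0],[0,0,0,-0.001,0],[0,0,0,-0.0003,0],[0,0,0,0,0],[0,0,0,0,0]],
])

```text
time: 20.7
tool_pos: [0.4894, -0.182, 0.117]
tcp_rot: [[-0.258, 0.966, -0.0], [0.966, 0.258, 0.0], [0.0, -0.0, -1.0]]
contact_force: [-0.2, -0.2, 1.7]
opening: 0.307
gripper_force: 61.0
```

```bash
python3 f.py 6
```

```text
20.95 F [-0.678 -0.436  1.223] sd [0.427 0.245 0.346] pos*1e3 [ 489.384 -181.994  116.996] [0.015 0.008 0.012]
```

Emit:
play_rows([
  [[0,0,0,-0.0003,0],[0,0,0,0,0],[30,0,0,0,0],[40,0,0,0,0],[50,0,0,0,0],[60,0,0,0,0],[80,0,0,0,0],[100,0,0,0,0],[100,0,0,0,0],[100,0,0,0,0],[100,0,0,0,0],[100,0,0,0,0],[100,0,0,0,0]],
])

```text
time: 22.3
tool_pos: [0.4894, -0.182, 0.1174]
tcp_rot: [[-0.258, 0.966, 0.0], [0.966, 0.258, -0.0], [-0.0, 0.0, -1.0]]
contact_force: [0.1, 0.2, -0.2]
opening: 0.997
gripper_force: 0.0
```

Emit:
play_rows([
  [[100,0,0,-0.005,0],[100,0,0,-0.01,0],[100,0,0,-0.02,0],[100,0,0,-0.025,0],[100,0,0,-0.025,0],[100,0,0,0,0],[100,0,0,0,0]],
])

```text
time: 23.0
tool_pos: [0.4896, -0.1821, 0.2032]
tcp_rot: [[-0.258, 0.966, 0.002], [0.966, 0.258, -0.001], [-0.001, 0.001, -1.0]]
contact_force: [-0.6, -0.1, -1.2]
opening: 1.001
gripper_force: 0.0
```

```bash
python3 -c "
from h import *
im=eyes.grab_frame('wrist');sc=eyes.grab_frame('scene')
a=cv2.resize(im[40:290,180:460],(560,500))
b=cv2.resize(sc[120:290,140:480],None,fx=1.2,fy=1.2)[:, :240]
b=cv2.copyMakeBorder(b,0,500-b.shape[0],0,0,cv2.BORDER_CONSTANT)
cv2.imwrite('pics/end.png',np.hstack([a,b]))"
```

```text
(no output)
```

View pics/end.png

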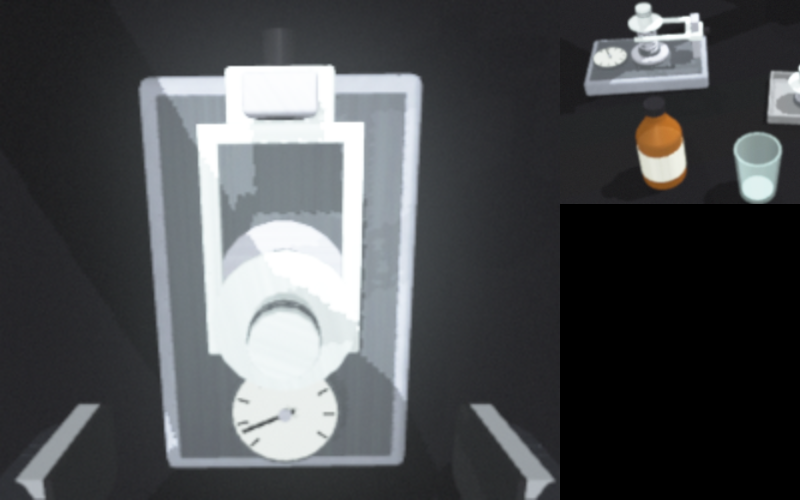

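The final view shows the spring standing on the plate above the yoke, with the gripper clear. The needle is near its low reading, showing only the spring's weight, and the short spring, bottle and beaker haven't moved. Handing in.

```bash
python3 -c "
from workcell import arm
print(arm.close_job())"
```

```text
the job is handed in; nothing more can be done
None
```

The taller spring was seated on the pin and pressed onto the yoke at about 3.9 N (from wrist force) for over 2 s, then released; it stands untouched on the plate, and the job is handed in.

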